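# Clamp a control box in a notched slide-rail holder

## Task

Clamp the white control box in the rail holder: take the crossbar of the sliding jaw, hold it up so that the latch is clear of the rack, and slide the jaw along until its sprung pad has pushed the box right against the end stop and is itself pressed in about half-way. Then let the bar go so that the jaw catches in the nearest notch and keeps the box clamped by itself. Do not crush the box (never push the pad fully in), do not drag the jaw with its latch down or press the latch onto the teeth by force (its own spring does that), and leave the other things on the bench where they are.

Things in the scene. Friction and masses are not known exactly. Their poses are not given: they have to be found in the camera images.
- base: Rail holder fixed to the bench: plate 480 x 140 x 10 mm, two side rails along it (128 mm outside, 102 mm gap, tops at 28 mm). Origin: centre of underside; x along the rail from jaw to box to end stop, z up. The end stop (dark block 20 x 98 x 32 mm, black knob) is bolted beyond the box; its near face lies at x = 175 to 210 mm, different each time and not reported: feel for it.
- rack_start (a point): The first tooth of the steel rack on the holder's middle line: 24 upright teeth with round tops, 8 mm apart along the base's x from here (base x = -120 to +64 mm), tops 24 mm above the bench. Axes as the base's.
- carriage: Sliding jaw: grey saddle that slides along the base's x (axes as the base's), 0.5 N friction plus 40 N per m/s. Origin: on the rail's middle line at bench height. Saddle from x = -50 to +30 mm, top 45 mm above the bench; it can travel at least 130 mm from its start. Let go, it settles into a notch at most 8 mm back or 4 mm ahead (5 N less to 2 N more on the pad).
- pad_free (a point): Point of the jaw where the face of its sprung rubber pad (60 x 22 mm) stands when free: 66 mm ahead of the jaw's origin, 35 mm up (does not move with the pad). The pad yields up to 20 mm: 3 N at first, 0.6 N more per mm (9 N half-way, 15 N fully in). At the end it must press the box with 4 to 13.5 N; over 18 N crushes it. So let go at about 9 to 12 N.
- bar_grip (a point): Centre of the jaw's release bar: steel crossbar along the base's y, 64 mm long, 14 mm thick (along the rail), 18 mm high, on two 8 mm posts 40 mm apart; 90 mm above the bench when down, 36 mm free under it, at the jaw's x = -10 mm. Pinch from above, fingers closing along the rail. Rises straight up against 8.5 N (11 N at top), weight included; moved along the rail it takes the jaw along.
- bar (a joint): Height of the release bar in m, 0 = down with the latch in a notch. The latch (a chisel-nosed pawl under the jaw) is clear of the teeth from 0.0075 up; the upper end stop is at 0.015. A value of 0.004 or more with the bar free means that the latch rests on a tooth and has not caught: lift the bar again, ease the jaw 2 to 3 mm back and let go.
- control_box: White plastic control box, loose, 80 mm along the rail (its x), 94 mm wide, 45 mm high, about 0.35 kg, lying on the plate between the rails ahead of the pad. Origin: centre of its underside, 10 mm above the bench. Between it and the end stop are 5 to 60 mm of free plate; pushing it takes 1.4 to 2.9 N until it meets the stop.
- relay: Bystander: relay 28 x 36 x 34 mm standing on the holder's plate behind the jaw, origin at its underside.
- transformer: Bystander: small transformer 56 x 58 x 48 mm on the bench, origin at its underside.
- circuit_board: Bystander: circuit board 100 x 70 mm lying on the bench, parts up to 20 mm high, origin at its underside.
- photocell: Bystander: upright black photocell 30 x 50 x 62 mm on the bench, origin at its underside.
- siren_dome: Bystander: black dome 72 mm across, 43 mm high, on the bench, origin at its underside.
- screwdriver: Bystander: screwdriver lying on the bench.
- spares_carton: Bystander: small closed carton 70 x 100 x 50 mm on the bench, origin at its underside.

How it is judged:
By the outcome, as a careful person would: the job done as asked, in the order asked, and still so for the second after the job is handed in, with the robot touching nothing.
It also fails if it takes over 43 s, if anything falls off the work surface, if the arm or the gripper's body presses on something with over 40 N, if the wrist force passes 120 N, or if a joint passes its speed limit or range.

## Robot

A 6-joint arm with a two-finger parallel gripper is mounted at the origin on the work surface. World frame = base frame: x ahead of the robot, y to its left, z up, the work surface at z = 0. Lengths are in m, angles in rad, forces in N, time in s.
With the tool pointing down it reaches from about 0.3 to 0.875 m from the base axis. Payload 6.4 kg.
Tool frame: the origin (TCP) lies midway between the tips of the shut fingers; the grasp point (between the pads) lies 19 mm behind it; z points along the fingers, y is the line along which they close (so a half turn about z gives the same grasp; the last joint's range is limited). The gripper opens to 85 mm and grips with 20 to 120 N. Pads are 22 mm wide; open, the fingers measure 114 mm over their backs; the gripper's body (76 mm by 85 mm) begins 54 mm behind the grasp point. The pads swing forward as they close: fully open they stand 13 mm farther back than shut.
Start: joints at [-1.501, 0.181, 1.607, -0, 1.354, -0.206], TCP at [0.157, -0.553, 0.231] pointing down, gripper open.
Joint ranges: [-2.99, 2.99], [-0.89, 2.07], [0.3, 2.58], [-1.14, 4.28], [0, 2.63], [-3.12, 3.12]. Speed limits (rad/s): [2.57, 2.57, 3.01, 3.14, 3.14, 3.14].

## Interface

Orientations are given as a unit quaternion [w, x, y, z].
In Python, from bench import sensors, vision, ctrl gives the robot as it stands.
- The arm moves only by the tool carry_out, never from a script. Its argument "deltas" is text: rows parted by semicolons, each of 7 numbers parted by spaces: the shift along the tool's x, y, z in mm, then the turn, a rotation vector about the tool's x, y, z in rad, then the closure, from 0 (fully open) to 1 (shut). In form: tx ty tz ax ay az claw; .... A call has 1 to 12 rows; each row is the pose to reach, as a shift and turn from the pose commanded when the call began, along the tool's axes at that moment; what a row does not reach only later rows make up. A row lasts 1/8 s, in which the tool goes at most 62.5 mm and 10.7 degrees, less where a joint would pass 70% of its speed; a pose out of reach is approached as far as the arm can. A call with a gripper value outside its range is refused whole. The fingers move at their own pace and stop on an object; the grip force is fixed at half the most. Time passes only in rows, so rows that repeat a pose let the fingers close. It gives the time, the measured TCP pose, the force, the opening and the grip force at its end, in the units of the state.
- sensors.get_obs(): the state, without advancing time (a new reading comes with each control period).
- vision.camera(name): name is "scene" or "side" or "wrist"; returns the picture (420x560x3 uint8, blue, green, red); there is no depth.
- vision.camera_model(name): a dict with "K" (3x3 intrinsics, pixels), "extrinsics" (4x4, takes a point from world to camera coordinates); the wrist camera has in their place "hand_eye" (4x4, takes a point from camera to tool coordinates, whose origin is the TCP and whose axes are the flange's). Camera axes: x right, y down, z forward; pixel columns grow to the right and rows downward; lengths in m; the calibration is good to about 2 mm. A picture is of the moment at which its call begins: read the wrist's pose just before it. camera_model takes no time and is no camera call.
- ctrl.hand_in(): hands the job in; it is judged then, once.
The state is a dict: "time_s": time; "q": joint angles; "dq": joint speeds; "joint_efforts": joint torques, N m; "eef_pos": TCP position; "eef_rot": TCP orientation; "wrist_force": force on the tool from outside, world axes, zero at the start; "torque": the same for the moment, N m; "opening": opening from 0.0 (shut) to 1.0 (fully open); "grasp_force": force on a finger pad.
Only numpy, scipy, OpenCV 4.12 (cv2) and the standard library are available. Lean on these libraries where they do the work, as an engineer would, in place of code of your own. Each camera call takes 0.05 s, during which the arm holds its last target. There are 200 camera calls.

## Working session

There is one attempt and no reset: what is moved stays moved. The work goes in short steps, Python scripts to look and compute and a tool call to move; the robot and the scene stay as the last step left them, time stands still between calls to the robot, and variables do not carry over. Pictures are saved under pics/ and viewed, at most 10 in all, crops included, and the job is handed in when it is done.

Besides the shell and the picture viewer there is one more tool, called by a JSON object that holds its "op" and its "data". carry_out: Moves the arm, as the interface text tells. Its arguments: {"type":"object","properties":{"deltas":{"type":"string"}},"required":["deltas"]}

```bash
mkdir -p pics; ls; python3 - <<'E'
from bench import sensors, vision, ctrl
import cv2, numpy as np
for n in ("scene","side","wrist"):
    cv2.imwrite(f"pics/{n}0.png", vision.camera(n))
    m=vision.camera_model(n); print(n,{k:np.round(v,4).tolist() for k,v in m.items() if not isinstance(v,str)})
o=sensors.get_obs(); print(o)
E
```

```text
pics
scene {'K': [[394.5835, 0.0, 279.1286], [0.0, 394.5835, 211.6446], [0.0, 0.0, 1.0]], 'extrinsics': [[-0.8214, 0.5703, 0.0027, 0.5015], [0.4857, 0.702, -0.5209, -0.1685], [-0.2989, -0.4266, -0.8536, 1.0092], [0.0, 0.0, 0.0, 1.0]]}
side {'K': [[501.5458, 0.0, 279.9735], [0.0, 501.5458, 205.9882], [0.0, 0.0, 1.0]], 'extrinsics': [[-0.9865, -0.1626, 0.0185, 0.5147], [-0.1171, 0.6222, -0.7741, 0.1838], [0.1143, -0.7658, -0.6328, 1.1759], [0.0, 0.0, 0.0, 1.0]]}
wrist {'K': [[309.2295, 0.0, 278.0905], [0.0, 309.2295, 210.9727], [0.0, 0.0, 1.0]], 'hand_eye': [[-0.0004, -0.9526, -0.3043, 0.0798], [1.0, -0.0001, -0.001, 0.0003], [0.0009, -0.3043, 0.9526, -0.1432], [0.0, 0.0, 0.0, 1.0]]}
{'time_s': 0.15, 'q': array([-1.50133687e+00,  1.81378109e-01,  1.60776227e+00, -7.20561098e-06,
        1.35381632e+00, -2.06281559e-01]), 'dq': array([-0.00073898, -0.00405776, -0.00325303, -0.00125047, -0.00220292,
        0.000419  ]), 'joint_efforts': array([ 1.39724820e-03, -4.45258498e+01, -3.51693857e+01, -3.33949101e-04,
        5.84351583e-03,  2.86848808e-05]), 'eef_pos': array([ 0.15654449, -0.5528422 ,  0.23059453]), 'eef_rot': array([-6.80667574e-04,  9.90510569e-01,  1.37434883e-01,  4.31119175e-05]), 'wrist_force': array([-0.09692916,  0.30686768,  0.55420905]), 'torque': array([0.04004214, 0.01507669, 0.04452797]), 'grasp_force': 0.0, 'opening': 1.0003135761004887}
```

View pics/scene0.png

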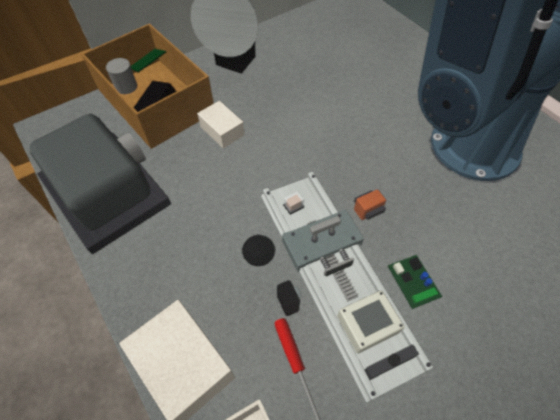

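View pics/side0.png

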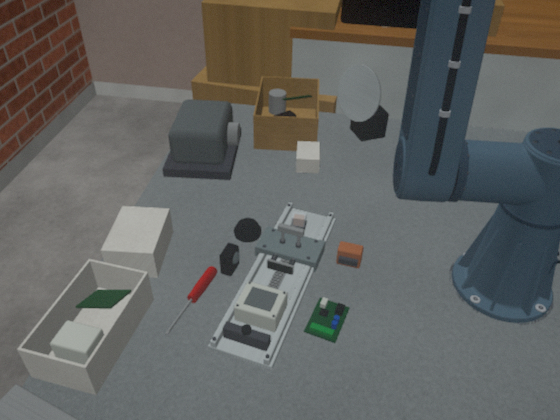

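The scene view shows the holder with corners near (264,190), (312,173), (430,367) and (370,400). The bar is at about (324,225), the box at (370,318) and the end stop at (392,362). In the side view the holder's corners are about (290,206), (336,213), (267,357) and (213,346). I'll crop both for accuracy.

```bash
python3 - <<'E'
import cv2
a=cv2.imread("pics/scene0.png")[165:405,250:440]; b=cv2.imread("pics/side0.png")[195:365,205:345]
cv2.imwrite("pics/c.png",cv2.hconcat([cv2.resize(a,None,fx=2.4,fy=2.4,interpolation=2),cv2.resize(cv2.copyMakeBorder(b,0,22,0,0,0),None,fx=2.4,fy=3*0+576/192*1.0*1.0,interpolation=2)]))
E
```

```text
(no output)
```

View pics/c.png

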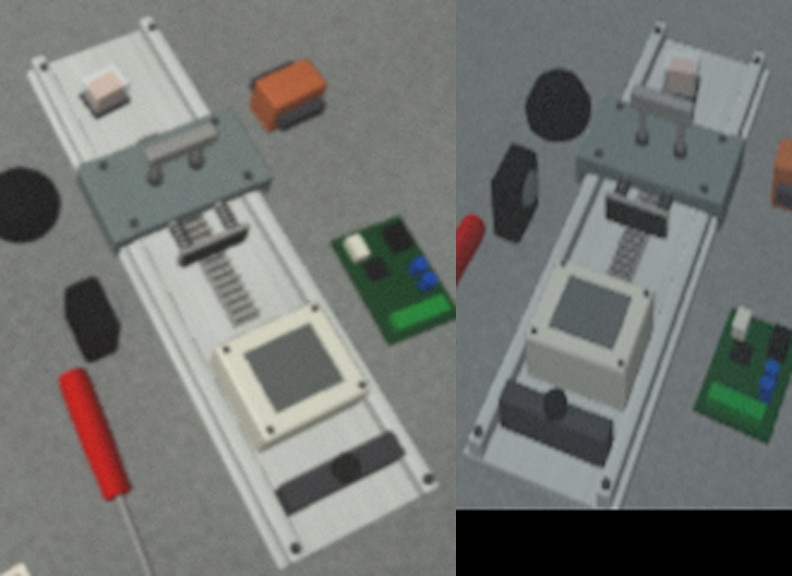

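```bash
cat > h.py <<'E'
from bench import sensors, vision, ctrl
import cv2, numpy as np
from scipy.spatial.transform import Rotation as R
def ray(n,uv,pose=None):
    m=vision.camera_model(n); d=np.linalg.inv(m["K"])@[*uv,1]
    if n=="wrist":
        p,w=pose; T=np.eye(4); T[:3,:3]=R.from_quat(np.roll(w,-1)).as_matrix(); T[:3,3]=p; E=T@m["hand_eye"]
    else: E=np.linalg.inv(m["extrinsics"])
    return E[:3,3],E[:3,:3]@d
def plane(n,uv,z,pose=None):
    o,d=ray(n,uv,pose); return o+d*(z-o[2])/d[2]
E
python3 - <<'E'
from h import *
S=lambda x,y:(250+x/2.4,165+y/2.4)
D=lambda x,y:(205+(x-456)/2.4,195+y/3)
P=dict(b1=((40,64),(660,28),.028),b2=((149,26),(757,60),.028),b3=((428,479),(605,485),.028),b4=((295,548),(477,430),.028),barL=((145,150),(634,92),.097),barR=((213,130),(692,108),.097))
q={}
for k,(s,d,z) in P.items():
    a=plane("scene",S(*s),z);b=plane("side",D(*d),z);q[k]=(a+b)/2
    print(k,a.round(4),b.round(4))
c=(q['b1']+q['b2']+q['b3']+q['b4'])/4; ax=q['b3']+q['b4']-q['b1']-q['b2'];ax/=np.linalg.norm(ax)
print("c",c,"ax",ax,"yaw",np.arctan2(ax[1],ax[0]))
bar=(q['barL']+q['barR'])/2; print("bar",bar,"along",(bar-c)@ax, "lat",np.cross(ax,bar-c)[2])
for n,uv in (("box",(290,366)),("stop",(340,462))):
    p=plane("scene",S(*uv),.055 if n=="box" else .042); print(n,(p-c)@ax)
o=sensors.get_obs(); M=R.from_quat(np.roll(o["eef_rot"],-1)).as_matrix(); print(M.round(3)); print("tcp",o["eef_pos"])
E
```

```text
b1 [ 0.5278 -0.1691  0.028 ] [ 0.5228 -0.1693  0.028 ]
b2 [ 0.4154 -0.1459  0.028 ] [ 0.4119 -0.145   0.028 ]
b3 [0.4981 0.306  0.028 ] [0.4972 0.3064 0.028 ]
b4 [0.6112 0.2848 0.028 ] [0.6109 0.2832 0.028 ]
barL [ 0.5294 -0.0099  0.097 ] [ 0.5257 -0.0016  0.097 ]
barR [0.4717 0.007  0.097 ] [0.4675 0.0065 0.097 ]
c [0.51191213 0.06888958 0.028     ] ax [ 1.84383540e-01  9.82854369e-01 -1.20590079e-16] yaw 1.3853517157127062
bar [4.98573324e-01 4.83695969e-04 9.70000000e-02] along -0.06969247676304247 lat 0.000497187069754634
box 0.11991563777940754
stop 0.19428802460327277
[[ 0.962  0.272 -0.   ]
 [ 0.272 -0.962  0.001]
 [ 0.    -0.001 -1.   ]]
tcp [ 0.15654449 -0.5528422   0.23059453]
```

View pics/wrist0.png

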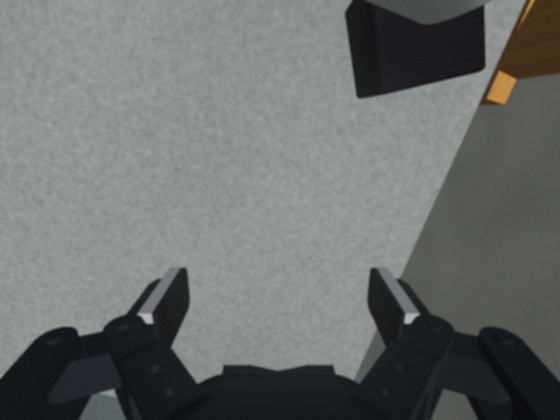

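The wrist picture shows only bare bench for now. Next I move above the bar: about +480, −440, +30 mm in tool axes, with a turn of 0.461.

{"op": "carry_out", "data": {"deltas": "24 -22 2 0 0 0.023 0; 62 -57 4 0 0 0.06 0; 106 -97 7 0 0 0.1 0; 149 -136 9 0 0 0.143 0; 192 -176 12 0 0 0.184 0; 235 -215 15 0 0 0.226 0; 278 -255 17 0 0 0.267 0; 322 -294 20 0 0 0.309 0; 370 -338 23 0 0 0.355 0; 418 -382 26 0 0 0.4 0; 456 -418 29 0 0 0.438 0; 480 -440 30 0 0 0.461 0"}}

```text
time_s: 1.65
eef_pos: [0.4992, 0.0035, 0.2009]
eef_rot: [-0.0, 0.996, -0.092, -0.0]
wrist_force: [-0.6, -0.2, -1.3]
opening: 1.001
grasp_force: 0.0
```

```bash
python3 - <<'E'
from h import *
o=sensors.get_obs(); print(o["time_s"],o["eef_pos"],o["eef_rot"],o["dq"].round(3),o["q"].round(2),o["wrist_force"])
cv2.imwrite("pics/w1.png",vision.camera("wrist")); np.save("w1.npy",np.r_[o["eef_pos"],o["eef_rot"]])
E
```

```text
1.65 [0.49918593 0.00347954 0.20086412] [-1.74959879e-04  9.95789668e-01 -9.16669750e-02 -2.67775807e-04] [ 0.496  0.307 -0.298 -0.013 -0.008  0.681] [-0.23  0.04  1.83  0.    1.28  1.52] [-0.61848346 -0.19645717 -1.29101836]
```

View pics/w1.png

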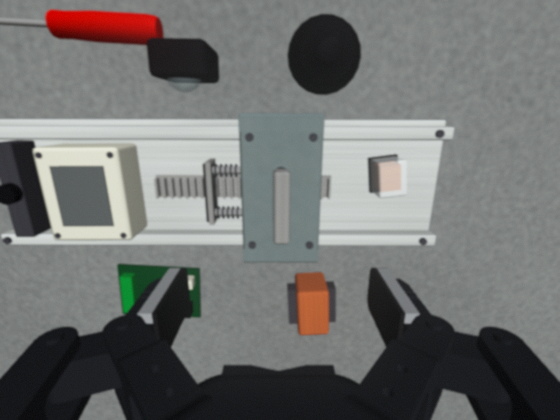

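The wrist view shows the bar at (274–289, 168–243), the saddle at x = 240–325, and the pad at (212,190). The box top spans about x = 38–140, and the end stop's right edge is near x = 35–47.

```bash
python3 - <<'E'
from h import *
v=np.load("w1.npy"); pose=(v[:3],v[3:])
f=lambda u,z:plane("wrist",u,z,pose)
bar=(f((275,170),.099)+f((289,170),.099)+f((274,242),.099)+f((289,242),.099))/4
bd=f((281.5,242),.099)-f((282,170),.099); print("bar",bar,"bar yaw dir",np.degrees(np.arctan2(bd[1],bd[0])), np.linalg.norm(bd))
r=f((5,240),.028)-f((423,241),.028); print("axis yaw",np.arctan2(r[1],r[0]),np.linalg.norm(r))
a=np.array([np.cos(1.385),np.sin(1.385),0]); l=np.array([-a[1],a[0],0])
print("bar along 0; pad face",(f((206,190),.046)-bar)@a,"box near",(f((140,190),.055)-bar)@a,"box far",(f((38,190),.055)-bar)@a,"stop",(f((44,200),.042)-bar)@a)
M=R.from_quat(np.roll(v[3:],-1)).as_matrix(); print("tool yaw of -y",np.arctan2(-M[1,1],-M[0,1]))
o=sensors.get_obs(); print(o["time_s"],o["eef_pos"],o["dq"].round(3))
d=bar-o["eef_pos"]; print("delta in tool mm", 1e3*M.T@d)
E
```

```text
bar [5.03130699e-01 4.88088407e-04 9.90000000e-02] bar yaw dir 169.28156147762004 0.062345530329667664
axis yaw 1.3845554789649381 0.46282106463101863
bar along 0; pad face 0.07449190340203216 box near 0.13576477043475565 box far 0.2338484709736159 stop 0.24059749614304518
tool yaw of -y 1.3872045528780674
1.7 [0.50031943 0.00545589 0.20090643] [-0.065 -0.034  0.039 -0.023  0.012 -0.136]
delta in tool mm [  3.72857106   4.40158582 101.90302517]
```

{"op": "carry_out", "data": {"deltas": "1 0 10 0 0 0 0; 3 0 30 0 0 0 0; 4.5 0 55 0 0 0 0; 4.5 0 80 0 0 0 0; 4.5 0 105 0 0 0 0; 4.5 0 122 0 0 0 0; 4.5 0 129 0 0 0 0; 4.5 0 129 0 0 0 0; 4.5 0 129 0 0 0 0; 4.5 0 129 0 0 0 0"}}

```text
time_s: 2.95
eef_pos: [0.5037, -0.0001, 0.0731]
eef_rot: [0.0, 0.996, -0.092, 0.001]
wrist_force: [0.3, 0.3, 0.1]
opening: 1.0
grasp_force: 0.0
```

```bash
python3 - <<'E'
from h import *
o=sensors.get_obs(); print(o["time_s"],o["eef_pos"],o["eef_rot"],o["dq"].round(3),o["wrist_force"])
cv2.imwrite("pics/w2.png",vision.camera("wrist")); np.save("w2.npy",np.r_[o["eef_pos"],o["eef_rot"]])
E
```

```text
2.95 [ 5.03690808e-01 -1.20706252e-04  7.30983604e-02] [ 1.32926973e-04  9.95724406e-01 -9.23703754e-02  7.77391331e-04] [-0.001  0.002  0.003 -0.001 -0.    -0.001] [0.32419313 0.26064839 0.07606685]
```

View pics/w2.png

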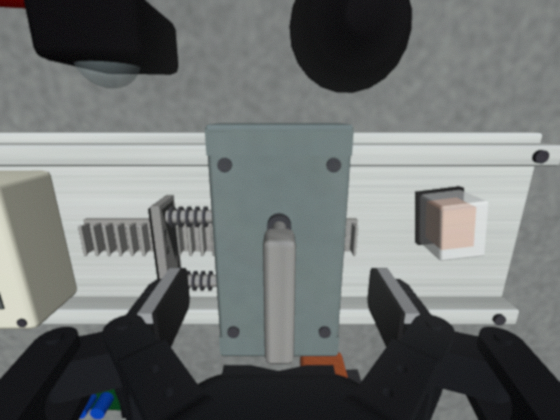

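The bar (264–294) is centred between the fingers (189 and 369). I close here, 3 mm lower.

{"op": "carry_out", "data": {"deltas": "0 0 3 0 0 0 0; 0 0 3 0 0 0 0.5; 0 0 3 0 0 0 1; 0 0 3 0 0 0 1; 0 0 3 0 0 0 1; 0 0 3 0 0 0 1; 0 0 3 0 0 0 1; 0 0 3 0 0 0 1; 0 0 3 0 0 0 1; 0 0 3 0 0 0 1"}}

```text
time_s: 4.25
eef_pos: [0.5031, -0.0, 0.0694]
eef_rot: [0.0, 0.996, -0.092, 0.0]
wrist_force: [-2.0, 0.4, 4.8]
opening: 0.153
grasp_force: 59.0
```

{"op": "carry_out", "data": {"deltas": "0 0 -3 0 0 0 1; 0 0 -6 0 0 0 1; 0 0 -9 0 0 0 1; 0 0 -11.5 0 0 0 1; 0 0 -11.5 0 0 0 1; 0 0 -11.5 0 0 0 1"}}

```text
time_s: 5.0
eef_pos: [0.503, 0.0, 0.0807]
eef_rot: [-0.0, 0.996, -0.092, -0.0]
wrist_force: [3.9, -0.8, -9.9]
opening: 0.151
grasp_force: 58.4
```

{"op": "carry_out", "data": {"deltas": "0 -3 0 0 0 0 1; 0 -10 0 0 0 0 1; 0 -20 0 0 0 0 1; 0 -30 0 0 0 0 1; 0 -40 0 0 0 0 1; 0 -47 0 0 0 0 1; 0 -51 0 0 0 0 1; 0 -55 0 0 0 0 1; 0 -59 0 0 0 0 1; 0 -63 0 0 0 0 1; 0 -67 0 0 0 0 1; 0 -70 0 0 0 0 1"}}

```text
time_s: 6.5
eef_pos: [0.5159, 0.0691, 0.0808]
eef_rot: [-0.0, 0.996, -0.092, -0.0]
wrist_force: [3.0, -1.9, -10.5]
opening: 0.156
grasp_force: 58.6
```

```bash
cat > f.py <<'E'
from h import *
o=sensors.get_obs(); a=np.array([np.cos(1.385),np.sin(1.385),0])
p0=np.array([.503,0,.0807]); print(o["time_s"],"along mm",1e3*(o["eef_pos"]-p0)@a,"z",o["eef_pos"][2],"F along",o["wrist_force"]@a,o["wrist_force"].round(2),"v",o["dq"].round(3)[0])
E
python3 f.py
```

```text
6.5 along mm 70.25359592838132 z 0.08075732990188055 F along -1.2975982360982217 [  2.97  -1.88 -10.51] v 0.046
```

{"op": "carry_out", "data": {"deltas": "0 -3 0 0 0 0 1; 0 -6 0 0 0 0 1; 0 -9 0 0 0 0 1; 0 -12 0 0 0 0 1; 0 -15 0 0 0 0 1; 0 -15 0 0 0 0 1; 0 -15 0 0 0 0 1"}}

```text
time_s: 7.38
eef_pos: [0.5187, 0.0839, 0.0808]
eef_rot: [-0.0, 0.996, -0.092, 0.0]
wrist_force: [2.9, -0.5, -10.8]
opening: 0.151
grasp_force: 58.6
```

```bash
python3 f.py
```

```text
7.375 along mm 85.4012160128223 z 0.08080560882340093 F along 0.07280146248316033 [  2.86  -0.46 -10.79] v 0.0
```

{"op": "carry_out", "data": {"deltas": "0 -2 0 0 0 0 1; 0 -4 0 0 0 0 1; 0 -6 0 0 0 0 1; 0 -8 0 0 0 0 1; 0 -8 0 0 0 0 1; 0 -8 0 0 0 0 1"}}

```text
time_s: 8.12
eef_pos: [0.5202, 0.0917, 0.0808]
eef_rot: [-0.0, 0.996, -0.092, -0.0]
wrist_force: [2.4, -2.0, -10.2]
opening: 0.155
grasp_force: 58.7
```

```bash
python3 f.py; python3 - <<'E'
from h import *
cv2.imwrite("pics/w3.png",vision.camera("wrist"))
E
```

```text
8.125 along mm 93.2621476247875 z 0.0807566125896313 F along -1.4790376863558659 [  2.4   -1.96 -10.18] v 0.0
```

View pics/w3.png

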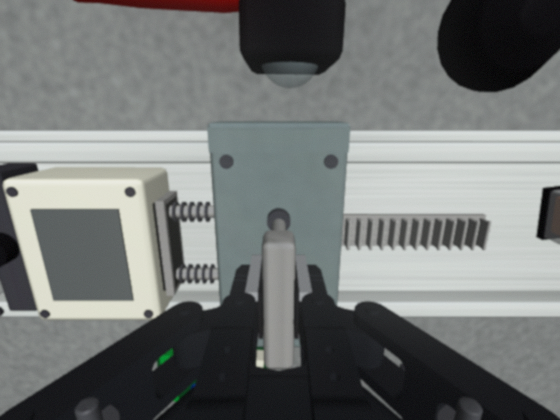

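The box is against the pad (contact at about x = 165) and its far edge is near the stop at x ≈ 37. I keep feeling forward.

{"op": "carry_out", "data": {"deltas": "0 -1.5 0 0 0 0 1; 0 -3 0 0 0 0 1; 0 -4.5 0 0 0 0 1; 0 -6 0 0 0 0 1; 0 -6 0 0 0 0 1; 0 -6 0 0 0 0 1"}}

```text
time_s: 8.93
eef_pos: [0.5213, 0.0975, 0.0808]
eef_rot: [-0.0, 0.996, -0.092, 0.0]
wrist_force: [2.6, -1.1, -9.9]
opening: 0.153
grasp_force: 58.7
```

```bash
python3 f.py
```

```text
8.925 along mm 99.20956931403637 z 0.08078879025294705 F along -0.5683370326168681 [ 2.62 -1.07 -9.9 ] v -0.001
```

{"op": "carry_out", "data": {"deltas": "0 -1.5 0 0 0 0 1; 0 -3 0 0 0 0 1; 0 -4.5 0 0 0 0 1; 0 -6 0 0 0 0 1; 0 -6 0 0 0 0 1; 0 -6 0 0 0 0 1"}}

```text
time_s: 9.68
eef_pos: [0.5223, 0.1031, 0.0808]
eef_rot: [0.0, 0.996, -0.092, -0.0]
wrist_force: [1.3, -4.0, -9.5]
opening: 0.153
grasp_force: 58.7
```

```bash
python3 f.py
```

```text
9.675 along mm 104.91747771967464 z 0.08075538882382234 F along -3.698856072104727 [ 1.35 -4.02 -9.53] v 0.001
```

{"op": "carry_out", "data": {"deltas": "0 -1 0 0 0 0 1; 0 -2 0 0 0 0 1; 0 -3 0 0 0 0 1; 0 -3 0 0 0 0 1; 0 -3 0 0 0 0 1; 0 -3 0 0 0 0 1"}}

```text
time_s: 10.42
eef_pos: [0.5228, 0.1057, 0.0807]
eef_rot: [0.0, 0.996, -0.092, -0.0]
wrist_force: [1.2, -7.3, -9.6]
opening: 0.151
grasp_force: 58.7
```

```bash
python3 f.py; python3 f.py
```

```text
10.425 along mm 107.56428466623817 z 0.08070329428427903 F along -6.910165680971645 [ 1.22 -7.26 -9.61] v -0.001
10.425 along mm 107.56428466623817 z 0.08070329428427903 F along -6.910165680971645 [ 1.22 -7.26 -9.61] v -0.001
```

{"op": "carry_out", "data": {"deltas": "0 -1 0 0 0 0 1; 0 -2 0 0 0 0 1; 0 -3 0 0 0 0 1; 0 -4 0 0 0 0 1; 0 -5.2 0 0 0 0 1; 0 -5.2 0 0 0 0 1; 0 -5.2 0 0 0 0 1; 0 -5.2 0 0 0 0 1"}}

```text
time_s: 11.42
eef_pos: [0.5237, 0.1103, 0.0806]
eef_rot: [0.001, 0.996, -0.092, -0.0]
wrist_force: [1.1, -7.3, -10.2]
opening: 0.151
grasp_force: 58.8
```

```bash
python3 f.py; python3 - <<'E'
from h import *
cv2.imwrite("pics/w4.png",vision.camera("wrist"))
E
```

```text
11.425 along mm 112.19037879443898 z 0.08062272428957719 F along -7.0113962884861785 [  1.07  -7.34 -10.22] v 0.001
```

View pics/w4.png

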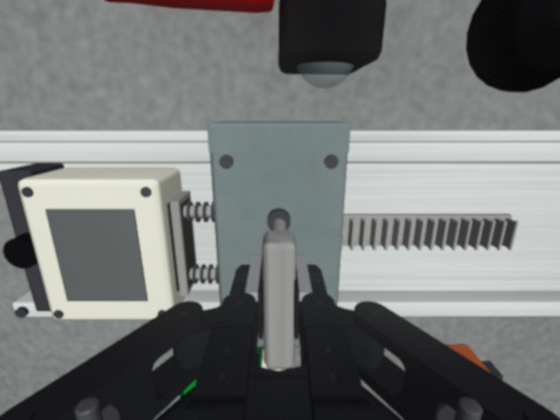

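{"op": "carry_out", "data": {"deltas": "0 0 0 0 0 0 1; 0 0 0 0 0 0 1"}}

```text
time_s: 11.72
eef_pos: [0.5237, 0.1103, 0.0806]
eef_rot: [0.001, 0.996, -0.092, -0.0]
wrist_force: [1.8, -8.0, -10.7]
opening: 0.152
grasp_force: 58.8
```

```bash
python3 f.py; python3 - <<'E'
from h import *
for n in ("w2","w3","w4"):
    g=cv2.imread(f"pics/{n}.png",0).astype(int)
    for r in (235,250): print(n,r,g[r,145:222].tolist())
E
```

```text
11.725 along mm 112.1766840200448 z 0.08063055761538837 F along -7.521121854085445 [  1.78  -7.99 -10.74] v -0.001
w2 235 [79, 79, 84, 103, 123, 116, 83, 58, 72, 110, 134, 141, 143, 141, 141, 142, 135, 118, 88, 65, 57, 68, 72, 64, 48, 35, 33, 32, 35, 35, 50, 82, 109, 108, 91, 82, 83, 100, 125, 145, 148, 136, 134, 143, 138, 118, 88, 80, 89, 115, 140, 148, 146, 138, 134, 143, 138, 117, 91, 84, 104, 129, 143, 149, 146, 139, 130, 121, 105, 97, 105, 112, 121, 119, 120, 119, 120]
w2 250 [96, 85, 91, 105, 125, 142, 148, 133, 92, 60, 75, 112, 136, 141, 141, 143, 142, 142, 134, 114, 86, 68, 56, 56, 68, 74, 78, 67, 48, 33, 35, 40, 58, 92, 112, 102, 91, 99, 124, 139, 152, 154, 152, 144, 144, 143, 126, 97, 95, 110, 136, 150, 153, 151, 144, 136, 139, 139, 119, 95, 104, 130, 148, 152, 153, 150, 140, 129, 118, 102, 97, 104, 113, 120, 120, 123, 121]
w3 235 [214, 212, 207, 198, 181, 160, 142, 131, 126, 122, 108, 80, 58, 76, 115, 140, 146, 148, 149, 146, 146, 138, 116, 81, 54, 42, 40, 39, 37, 39, 37, 38, 37, 40, 53, 91, 145, 184, 199, 202, 201, 200, 202, 200, 202, 202, 201, 201, 202, 201, 201, 202, 20
[... 558 characters left out ...]
 221, 221, 219, 218, 216, 215, 211, 207, 196, 178, 158, 139, 128, 127, 117, 94, 64, 62, 104, 136, 145, 150, 147, 147, 147, 143, 126, 96, 69, 43, 40, 41, 40, 39, 38, 40, 42, 65, 112, 161, 193, 201, 200, 200, 201, 199, 200, 199, 199, 200, 200, 201, 199, 200, 200, 201, 201, 199, 199, 186, 153, 114, 104, 114, 121, 123, 124]
w4 250 [220, 220, 222, 220, 221, 220, 222, 220, 221, 220, 220, 220, 220, 221, 219, 217, 217, 213, 211, 207, 192, 173, 152, 135, 127, 120, 105, 78, 56, 73, 112, 139, 146, 149, 147, 147, 146, 138, 115, 79, 53, 41, 38, 39, 38, 38, 38, 38, 52, 90, 149, 186, 199, 200, 199, 199, 200, 199, 199, 198, 198, 198, 198, 198, 199, 199, 199, 199, 197, 195, 182, 151, 113, 105, 111, 123, 124]
```

{"op": "carry_out", "data": {"deltas": "0 0 0 0 0 0 1; 0 0 0 0 0 0 1"}}

```text
time_s: 11.98
eef_pos: [0.5237, 0.1103, 0.0806]
eef_rot: [0.001, 0.996, -0.092, -0.0]
wrist_force: [2.0, -9.2, -10.2]
opening: 0.155
grasp_force: 58.8
```

```bash
python3 f.py
```

```text
11.975 along mm 112.20038663185102 z 0.08063481395453616 F along -8.663357561984606 [  1.96  -9.18 -10.25] v -0.001
```

Force is about 7.7 N, and the picture agrees: the pad is in about 8 mm. I ease on 2.3 mm to half-way, then let go.

{"op": "carry_out", "data": {"deltas": "0 -1 0 0 0 0 1; 0 -2 0 0 0 0 1; 0 -2.4 0 0 0 0 1; 0 -2.4 0 0 0 0 1; 0 -2.4 0 0 0 0 1; 0 -2.4 0 0 0 0 1"}}

```text
time_s: 12.72
eef_pos: [0.524, 0.1123, 0.0806]
eef_rot: [0.001, 0.996, -0.092, -0.0]
wrist_force: [0.7, -10.0, -10.2]
opening: 0.157
grasp_force: 58.8
```

```bash
python3 f.py
```

```text
12.725 along mm 114.23410181237995 z 0.0805758453476359 F along -9.713039518663424 [  0.7  -10.02 -10.17] v -0.002
```

Force is 9.7 N, with the pad about half-way in. Now I let go.

{"op": "carry_out", "data": {"deltas": "0 0 0 0 0 0 0; 0 0 0 0 0 0 0; 0 0 0 0 0 0 0; 0 0 0 0 0 0 0; 0 0 0 0 0 0 0; 0 0 0 0 0 0 0; 0 0 0 0 0 0 0; 0 0 0 0 0 0 0"}}

```text
time_s: 13.72
eef_pos: [0.5243, 0.1136, 0.0808]
eef_rot: [-0.0, 0.996, -0.092, -0.0]
wrist_force: [0.4, 0.3, -0.5]
opening: 0.997
grasp_force: 0.0
```

```bash
python3 f.py; python3 - <<'E'
from h import *
cv2.imwrite("pics/w5.png",vision.camera("wrist"))
E
```

```text
13.725 along mm 115.57517948601219 z 0.08077720706865077 F along 0.31977678203894977 [ 0.39  0.25 -0.54] v -0.0
```

View pics/w5.png

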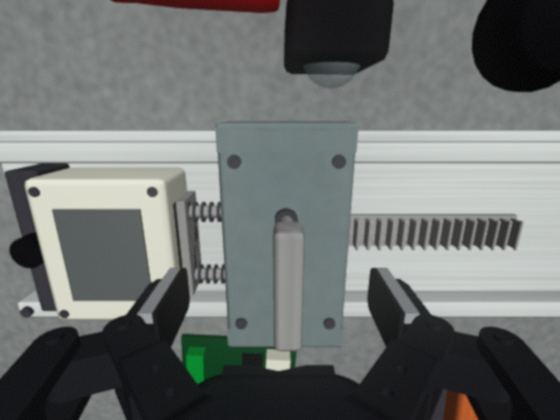

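The jaw has settled back: the bar is at x = 274–302, with its ends at rows ~220 and 349. I check the bar height by its scale relative to w2 (bar down, TCP z 0.0731), and the jaw position.

```bash
python3 - <<'E'
from h import *
from scipy.optimize import brentq
o=sensors.get_obs()
def edges(n,row,lo=255,hi=310):
    g=cv2.GaussianBlur(cv2.imread(f"pics/{n}.png",0),(1,5),0).astype(float)[row-8:row+9].mean(0); d=np.gradient(g)
    return {r:0 for r in ()} or (g[lo:hi].round().astype(int).tolist())
print(edges("w2",300)); print(edges("w4",300)); print(edges("w5",300))
for n in ("w2","w4","w5"):
    g=cv2.imread(f"pics/{n}.png",0).astype(int); c=288 if n=="w5" else 279
    print(n,"col lower",g[335:375,c].tolist(),"upper",g[205:245,c].tolist())
v=np.load("w2.npy")
a=np.array([np.cos(1.385),np.sin(1.385),0])
m=vision.camera_model("wrist")
def proj(p,pose):
    T=np.eye(4); T[:3,:3]=R.from_quat(np.roll(pose[1],-1)).as_matrix(); T[:3,3]=pose[0]
    c=np.linalg.inv(T@m["hand_eye"])@np.r_[p,1]; k=m["K"]@c[:3]; return k[:2]/k[2]
l=np.array([-a[1],a[0],0]) 
pw5=(o["eef_pos"],o["eef_rot"]); p2=(v[:3],v[3:]); b0=np.array([.503,0,0])
for nm,pose,s in(("w2",p2,0),("w5",pw5,.112)):
    for h in (0,.004,.008):
        z=np.array([0,0,.099+h]); b=b0+a*s+z
        print(nm,h,[proj(b+i*.032*l,pose).round(1).tolist() for i in(1,-1)],"width",(proj(b-.007*a,pose)-proj(b+.007*a,pose))[0].round(1))
E
```

```text
[121, 121, 121, 121, 121, 121, 120, 116, 104, 94, 101, 113, 124, 133, 142, 147, 149, 149, 148, 147, 147, 145, 145, 144, 143, 142, 141, 142, 142, 143, 144, 146, 147, 148, 148, 146, 145, 141, 132, 119, 115, 119, 121, 121, 121, 121, 121, 120, 121, 121, 121, 121, 121, 121, 121]
[93, 97, 85, 61, 43, 38, 37, 42, 64, 90, 109, 120, 130, 139, 147, 150, 151, 150, 150, 149, 149, 148, 147, 147, 145, 145, 144, 143, 144, 145, 146, 148, 148, 150, 149, 149, 148, 139, 112, 68, 40, 38, 42, 56, 80, 96, 95, 83, 72, 64, 58, 54, 51, 47, 45]
[121, 120, 120, 120, 120, 119, 120, 120, 120, 120, 120, 120, 120, 119, 119, 119, 118, 112, 101, 94, 103, 116, 126, 136, 144, 147, 148, 147, 147, 146, 145, 144, 143, 142, 142, 141, 141, 142, 143, 144, 146, 147, 148, 146, 145, 141, 131, 119, 115, 117, 119, 119, 119, 119, 120]
w2 col lower [141, 143, 143, 144, 143, 143, 143, 143, 143, 141, 142, 143, 142, 143, 141, 141, 142, 141, 140, 141, 141, 141, 140, 142, 139, 141, 139, 126, 108, 109, 119, 124, 124, 126, 117, 89, 53, 33, 32, 28] upper [119, 122, 119, 121, 121, 122, 118, 104, 81, 62, 54, 60, 64, 66, 66, 73, 91, 108, 113
[... 528 characters left out ...]
43, 142, 142, 142, 142, 141, 141, 141, 141, 141, 140, 141, 142, 138, 125, 118, 134, 154, 162, 161, 161, 160, 161, 162, 167, 183, 198, 206, 204, 205, 202, 203, 191, 155, 96, 45, 33, 33, 31, 31] upper [121, 119, 109, 90, 65, 57, 60, 64, 66, 68, 78, 96, 112, 116, 119, 114, 114, 110, 108, 109, 110, 114, 116, 117, 115, 115, 119, 127, 135, 143, 145, 145, 143, 144, 144, 142, 143, 145, 143, 143]
w2 0 [[279.6, 362.1], [279.9, 236.2]] width 31.8
w2 0.004 [[279.6, 368.8], [279.9, 240.0]] width 32.7
w2 0.008 [[279.6, 375.9], [280.0, 244.1]] width 33.7
w5 0 [[286.7, 349.0], [288.0, 228.0]] width 30.2
w5 0.004 [[286.9, 355.0], [288.3, 231.4]] width 31.0
w5 0.008 [[287.1, 361.4], [288.6, 235.0]] width 31.9
```

The bar is fully down (end row 349, which matches height 0), and the jaw is in the notch at about 112 mm, so about 8 N on the box. I retreat straight up.

{"op": "carry_out", "data": {"deltas": "0 0 -8 0 0 0 0; 0 0 -25 0 0 0 0; 0 0 -50 0 0 0 0; 0 0 -80 0 0 0 0; 0 0 -105 0 0 0 0; 0 0 -120 0 0 0 0; 0 0 -120 0 0 0 0; 0 0 -120 0 0 0 0"}}

```text
time_s: 14.78
eef_pos: [0.5237, 0.1136, 0.1999]
eef_rot: [0.0, 0.996, -0.092, -0.001]
wrist_force: [1.0, 0.1, -0.1]
opening: 1.0
grasp_force: 0.0
```

```bash
python3 - <<'E'
from h import *
o=sensors.get_obs(); print(o["time_s"],o["eef_pos"],o["wrist_force"].round(1))
cv2.imwrite("pics/w6.png",vision.camera("wrist"))
E
```

```text
14.775 [0.52373432 0.11359437 0.19991133] [ 1.   0.1 -0.1]
```

View pics/w6.png

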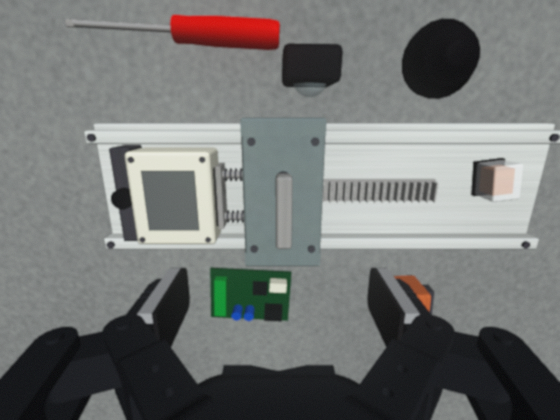

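The view shows the box (128–217) against the stop (112–138), the pad pressed on the box at x ≈ 220, the bar at (284,210), and the bystanders undisturbed.

```bash
python3 -c "
from bench import ctrl; print(ctrl.hand_in())"
```

```text
the job is handed in; nothing more can be done
None
```

The job is handed in after about 15 s: the box is clamped against the end stop at an estimated 8 N, the jaw is latched with its bar fully down, and the other things on the bench look untouched.

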